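# Slide the pipe clip round the bend to the nut

### The arm

A 7-joint arm with a two-finger parallel gripper is mounted at the origin on the work surface. World frame = base frame: x ahead of the robot, y to its left, z up, the work surface at z = 0. Lengths are in m, angles in rad, forces in N, time in s.
With the tool pointing down it reaches from about 0.425 to 0.925 m from the base axis. Payload 6.8 kg.
Tool frame: the origin (TCP) lies at the very end of the fingers, on their centre line; the grasp point (between the pads) lies 19 mm behind it; z points along the fingers, y is the line along which they close (so a half turn about z gives the same grasp; the last joint's range is limited). The gripper opens to 85 mm and grips with 20 to 120 N. Pads are 22 mm wide; open, the fingers measure 114 mm over their backs; the gripper's body (76 mm by 85 mm) begins 54 mm behind the grasp point. The pads swing forward as they close: fully open they stand 13 mm farther back than shut.
Start: joints at [-1.231, 0.477, 0.022, 1.555, -0.011, 1.109, -0.083], TCP at [0.292, 0.608, 0.194] pointing down, gripper open.
Joint ranges: [-2.96, 2.96], [-0.34, 2.1], [-1.41, 1.46], [0.24, 2.44], [-1.37, 4.51], [0.17, 1.92], [-2.96, 2.96]. Speed limits (rad/s): [2.39, 2.39, 3.14, 3.14, 3.14, 3.14, 3.14].

### API

Orientations are given as [roll, pitch, yaw] about the fixed x, y, z axes, in that order (R = Rz(yaw) Ry(pitch) Rx(roll)).
In Python, from workcell import arm gives the robot as it stands. The module is installed in compiled form; this text tells all that it offers.
- The arm moves only by the tool send_rows, never from a script. Its argument "deltas" is a list of rows, each a list of 7 numbers: the shift along the tool's x, y, z in cm, then the turn, a rotation vector about the tool's x, y, z in rad, then the opening, from 0 (shut) to 1 (fully open). In form: [[dx, dy, dz, ax, ay, az, fingers], ...]. A call has 1 to 20 rows; each row is the pose to reach, as a shift and turn from the pose commanded when the call began, along the tool's axes at that moment; what a row does not reach only later rows make up. A row lasts 1/12 s, in which the tool goes at most 41.7 mm and 7.16 degrees, less where a joint would pass 70% of its speed; a pose out of reach is approached as far as the arm can. A call with a gripper value outside its range is refused whole. The fingers move at their own pace and stop on an object; the grip force is fixed at half the most. Time passes only in rows, so rows that repeat a pose let the fingers close. It gives the time, the measured TCP pose, the force, the opening and the grip force at its end, in the units of the state.
- arm.state(): the state, without advancing time (a new reading comes with each control period).
- arm.camera(name): name is "scene" or "top" or "wrist"; returns the picture (384x512x3 uint8, red, green, blue); there is no depth.
- arm.camera_info(name): a dict with "K" (3x3 intrinsics, pixels), "T" (4x4, takes a point from camera to world coordinates); the wrist camera has in their place "tool_from_camera" (4x4, takes a point from camera to tool coordinates, whose origin is the TCP and whose axes are the flange's). Camera axes: x right, y down, z forward; pixel columns grow to the right and rows downward; lengths in m; the calibration is good to about 2 mm. A picture is of the moment at which its call begins: read the wrist's pose just before it. camera_info takes no time and is no camera call.
- arm.finish_job(): hands the job in; it is judged then, once.
The state is a dict: "time_s": time; "joint_positions": joint angles; "qd": joint speeds; "effort": joint torques, N m; "position": TCP position; "tool_rot": TCP orientation; "ft_force": force on the tool from outside, world axes, zero at the start; "torque": the same for the moment, N m; "gripper_width": finger opening in m; "finger_force": force on a finger pad.
Only numpy, scipy, OpenCV 4.12 (cv2) and the standard library are available. Lean on these libraries where they do the work, as an engineer would, in place of code of your own. Each camera call takes 0.05 s, during which the arm holds its last target. There are 200 camera calls.

### The job

On the worktop a bent copper pipe is held in a bench stand. Slide the pipe clip that hangs on it along the pipe and round the bend until it sits up against the brass nut at the other end, and let go. Leave the clip on the straight pipe where it is.

Things in the scene. Friction and masses are not known exactly. Their poses are not given: they have to be found in the camera images.
- clip_centre (a point): Centre of the loose clip to move: grey plastic block, 90 g, 36 mm long (its x, along the pipe), 40 mm wide (y, grip across this), 44 mm high (z, up), with a 24 mm bore along x through its centre. It hangs on the 15 mm bent pipe by the bore's roof, 4.5 mm below the pipe's axis; lifted 4.5 mm the pipe is central. Like clips hang on a straight pipe and lie on the worktop.
- seat (a point): Where the clip's centre is when it hangs touching the brass nut: 18 mm before the nut's inner face, 4.5 mm below the bent pipe's axis. x points along the pipe towards the nut, z up. The nut is a hexagon 34 mm across, 16 mm thick, fixed in front of the stand's end post.
- stand: Fixed plywood board 285x150x15 mm, two posts 24 mm wide, 122 high, hold the ends of a level 15 mm copper pipe, axis 110 mm up. Origin: worktop, under board's middle; z up. In its frame (x, y mm) the pipe runs from a plain post (-115,-55) along +x to (-35,-55), bends left 60 deg about (-35,75), radius 130, to (77.6,10), then 75 mm straight to the nut's post. The clip starts on the first straight.
- straight_clip_centre (a point): Centre of the like clip on the straight pipe of a second, similar stand beside the first. Same size and axes as the other clip. It is to stay where it is.
Things that resemble listed ones, but are neither listed nor needed, are in the scene too. Leave any green look-alike of the part that bears clip_centre alone.

How it is judged:
By the outcome, as a careful person would: the job done as asked, in the order asked, and still so for the second after the job is handed in, with the robot touching nothing.
It also fails if it takes over 42 s, if anything falls off the work surface, if the arm or the gripper's body presses on something with over 40 N, if the wrist force passes 120 N, or if a joint passes its speed limit or range.

## Working session

There is one attempt and no reset: what is moved stays moved. The work goes in short steps, Python scripts to look and compute and a tool call to move; the robot and the scene stay as the last step left them, time stands still between calls to the robot, and variables do not carry over. Pictures are saved under pics/ and viewed, at most 10 in all, crops included, and the job is handed in when it is done.

Besides the shell and the picture viewer there is one more tool, called after ">>>" as name(argument=value, ...) on one line, values as JSON. send_rows: Moves the arm, as the interface text tells. Its arguments: {"type":"object","properties":{"deltas":{"type":"array","items":{"type":"array","items":{"type":"number"}}}},"required":["deltas"]}

```bash
mkdir -p pics; python3 - <<'E'
from workcell import arm
import cv2,numpy as np
s=arm.state();print({k:np.round(v,3).tolist() for k,v in s.items()})
for n in("top","scene"):
    im=arm.camera(n);cv2.imwrite(f"pics/{n}0.png",cv2.resize(im[:,:,::-1],(800,600),interpolation=cv2.INTER_CUBIC)); i=arm.camera_info(n);print(n,np.round(i["K"],1).tolist(),np.round(i["T"],4).tolist())
    np.save(f"pics/{n}0.npy",im)
print(np.round(arm.camera_info("wrist")["tool_from_camera"],3))
E
```

```text
{'time_s': 0.0, 'joint_positions': [-1.231, 0.478, 0.022, 1.556, -0.011, 1.109, -0.083], 'qd': [-0.001, -0.001, 0.0, -0.001, -0.002, 0.001, -0.001], 'effort': [-0.0, -59.646, 1.608, -28.118, 0.013, 0.01, -0.0], 'position': [0.292, 0.608, 0.193], 'tool_rot': [-3.14, 0.0, 2.694], 'ft_force': [-0.243, -0.424, -0.029], 'torque': [0.017, -0.007, -0.067], 'finger_force': 0.0, 'gripper_width': 0.085}
top [[498.5, 0.0, 251.0], [0.0, 498.5, 191.4], [0.0, 0.0, 1.0]] [[-0.0204, -0.9974, 0.0698, 0.3919], [-0.9998, 0.0207, 0.0031, -0.0228], [-0.0045, -0.0697, -0.9976, 1.1213], [0.0, 0.0, 0.0, 1.0]]
scene [[365.6, 0.0, 256.2], [0.0, 365.6, 190.5], [0.0, 0.0, 1.0]] [[-0.7859, 0.4923, -0.3742, 0.7639], [0.6183, 0.6333, -0.4655, 0.3863], [0.0079, -0.5972, -0.802, 0.8011], [0.0, 0.0, 0.0, 1.0]]
[[-0.    -0.964 -0.264  0.068]
 [ 1.    -0.     0.     0.001]
 [-0.    -0.264  0.964 -0.179]
 [ 0.     0.     0.     1.   ]]
```

View pics/top0.png

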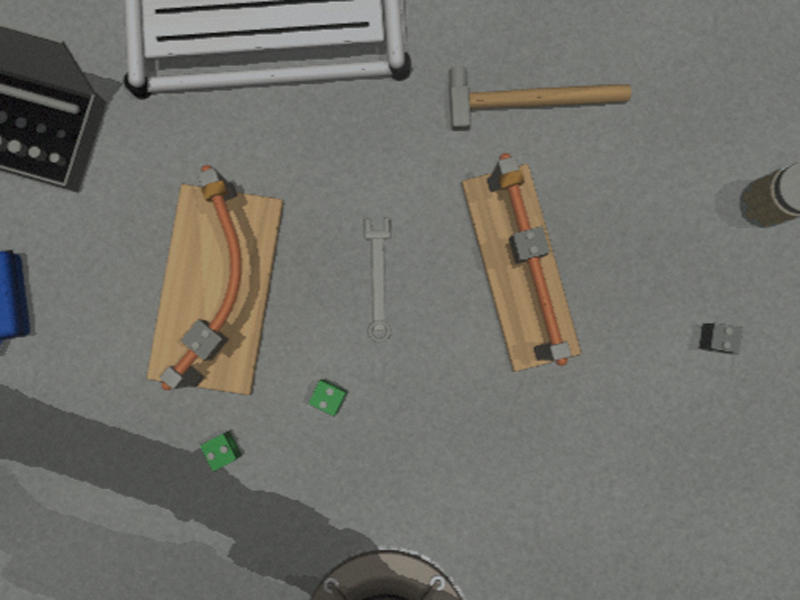

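View pics/scene0.png

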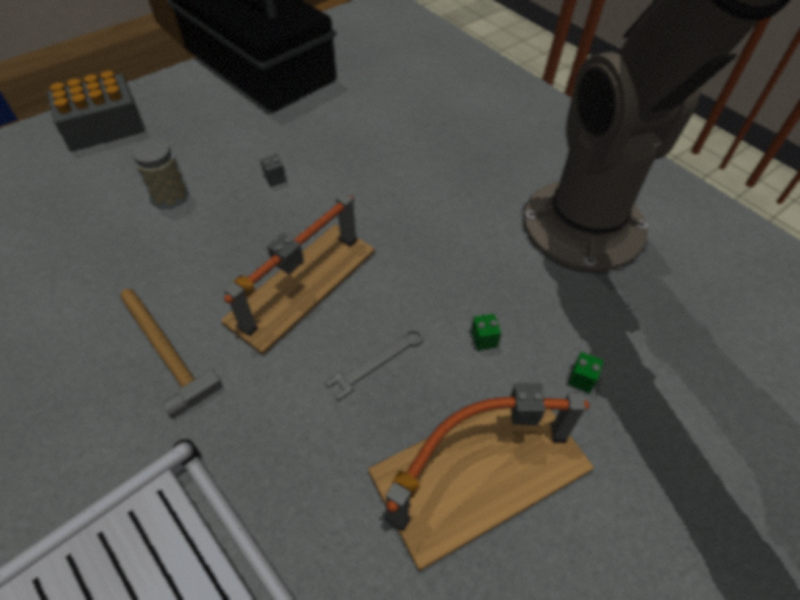

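The bent pipe is on the left board, with the plain post at (172,378), the nut at (213,188) and the grey clip at (203,340). Other candidates are the grey clip on the straight pipe at (529,244), a loose grey clip at (720,338), and green look-alikes at (327,397) and (220,451). Only the grey clip at (203,340) hangs on the bent pipe. Next I fit the stand pose.

```bash
cat > h.py <<'E'
import numpy as np,cv2
from scipy.optimize import least_squares
from workcell import arm
def proj(P,n,T=None):
    i=arm.camera_info(n);T=np.array(i["T"]) if T is None else T
    c=(np.asarray(P)-T[:3,3])@T[:3,:3];u=c@np.array(i["K"]).T;return u[:,:2]/u[:,2:]
def path(s):  # stand-frame xy and heading at arc length s from the plain post
    s=np.atleast_1d(s).astype(float);L=.13*np.pi/3
    a=np.clip((s-.08)/.13,0,np.pi/3);x=-.115+np.minimum(s,.08)+.13*np.sin(a);y=-.055+.13*(1-np.cos(a))
    e=np.maximum(s-.08-L,0);return np.c_[x+e*np.cos(np.pi/3),y+e*np.sin(np.pi/3)],a
def world(q,p,z):
    c,s=np.cos(q[2]),np.sin(q[2]);return np.c_[np.atleast_2d(p)@np.array([[c,s],[-s,c]])+q[:2],np.full(len(np.atleast_2d(p)),z)]
END=.08+.13*np.pi/3+.075
E
cat > fit.py <<'E'
from h import *
dts={};masks={}
for n in("top","scene"):
    hsv=cv2.cvtColor(np.load(f"pics/{n}0.npy"),cv2.COLOR_RGB2HSV)
    m=cv2.inRange(hsv,(3,130,60),(11,255,255))
    masks[n]=m;dts[n]=cv2.distanceTransform(255-m,cv2.DIST_L2,5)
s=np.r_[.015:.03:4j,.10:.262:40j]
p,_=path(s)
anc=path([0.,END])[0]
def res(q,w=.3):
    P=world(q,p,.110);r=[]
    for n in dts:
        # sample centreline +-5mm: both flanks should be inside the copper mask
        d=np.gradient(P[:,:2],axis=0);d/=np.linalg.norm(d,axis=1)[:,None];nr=np.c_[-d[:,1],d[:,0],0*d[:,0]]
        for k in(-.006,0,.006):
            u=proj(P+k*nr,n).astype(np.float32)
            r.append(np.minimum(cv2.remap(dts[n],u[:,0].copy(),u[:,1].copy(),1).ravel(),8))
    r.append(w*(proj(world(q,anc,.122),"top")-np.array([[172,376],[209,178]])/1.5625).ravel())
    return np.concatenate(r)
best=min((least_squares(res,[.49,.22,a],diff_step=1e-3,x_scale=[.1,.1,1]) for a in(-.8,-.5,-.2)),key=lambda o:o.cost)
q=best.x;print(q,best.cost,res(q)[-4:]);np.save("q.npy",q)
out=[]
for n,c in(("top",(60,80,150,200)),("scene",(220,230,180,150))):
    im=np.load(f"pics/{n}0.npy")[:,:,::-1].copy()
    x,y,w,h=c;k=3;im=cv2.resize(im[y:y+h,x:x+w],None,fx=k,fy=k,interpolation=cv2.INTER_CUBIC)
    for uv in proj(world(q,path(np.linspace(0,END,40))[0],.110),n):cv2.circle(im,tuple(int(v) for v in (uv-[x,y]+.5)*k),1,(255,255,0),-1)
    for uv in proj(world(q,anc,.122),n):cv2.circle(im,tuple(int(v) for v in (uv-[x,y]+.5)*k),3,(255,0,255),-1)
    for b in((-.1425,-.075),(.1425,-.075),(.1425,.075),(-.1425,.075)):
        cv2.circle(im,tuple(int(v) for v in (proj(world(q,b,.015),n)[0]-[x,y]+.5)*k),3,(0,0,255),-1)
    out.append(cv2.resize(im,(400,600 if n=="top" else 333)))
out[1]=cv2.copyMakeBorder(out[1],0,600-333,0,0,0)
cv2.imwrite("pics/fit.png",np.hstack(out))
E
python3 fit.py
```

```text
[ 0.48883583  0.23437468 -0.71855624] 19.546906239646734 [-0.7254806   0.46035524  0.0600251  -0.02398479]
```

View pics/fit.png

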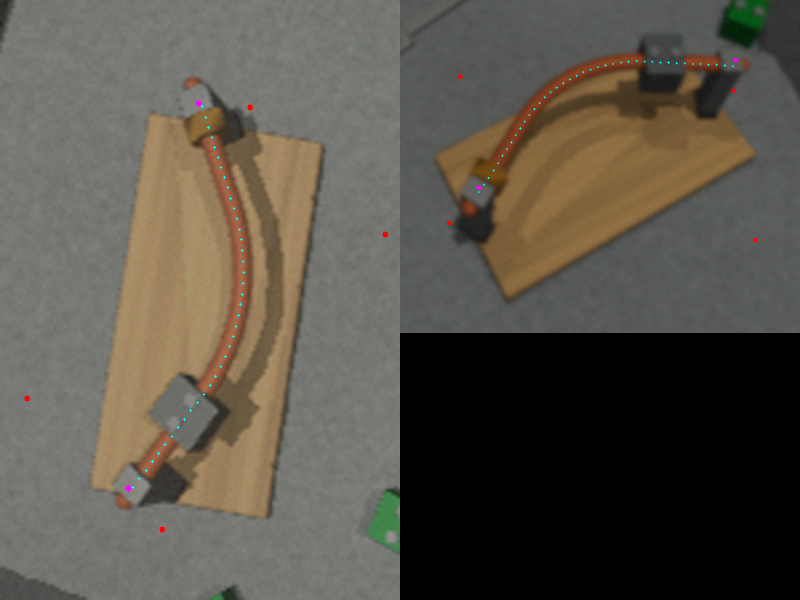

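The overlay follows the pipe in both views. The grey clip at crop pixel (187,412), on the first straight near the plain post, is the one to move. I go above it next.

```bash
cat >> h.py <<'E'
from scipy.spatial.transform import Rotation as R
def delta(xyz,yaw,base=None):  # row (cm, rotvec) from the current (or given) pose to a down-pointing pose
    s=arm.state() if base is None else base
    r=R.from_euler("xyz",s["tool_rot"]);d=r.inv().apply(np.asarray(xyz)-s["position"])*100
    return np.round(np.r_[d,(r.inv()*R.from_euler("xyz",[np.pi,0,yaw])).as_rotvec()],3)
E
python3 - <<'E'
from h import *
q=np.load("q.npy");ss=np.linspace(.03,.08,101)
u=proj(world(q,path(ss)[0],.1275),"top");d=np.linalg.norm(u-[130.1,217.3],axis=1)
s=ss[d.argmin()];print(s,d.min())
p,a=path(s);W=world(q,p,.185)[0];print(W,q[2],delta(W,q[2]+np.pi))
n=.303
for f in(.018,.028,.046):print(f,world(q,path(END-f)[0],.11),END-f)
E
```

```text
0.067 1.4619579096903268
[0.41649708 0.22457138 0.185     ] -0.7185562401857645 [-2.7817e+01 -2.9167e+01  8.9600e-01 -2.0000e-03  0.0000e+00  2.7100e-01]
0.018 [[0.60776965 0.20922644 0.11      ]] 0.2731356816555577
0.028 [[0.59830483 0.20599887 0.11      ]] 0.2631356816555577
0.046 [[0.58126816 0.20018924 0.11      ]] 0.2451356816555577
```

>>> send_rows(deltas=[[0,-1,-1,0,0,0,1],[-0.5,-4,-3,0,0,0.02,1],[-1.5,-8,-5,0,0,0.05,1],[-4,-11.5,-5,0,0,0.08,1],[-7,-14.5,-5,0,0,0.11,1],[-10,-17,-5,0,0,0.14,1],[-13,-19.5,-5,0,0,0.17,1],[-16,-21.5,-5,0,0,0.2,1],[-19,-23.5,-4,0,0,0.23,1],[-22,-25.5,-3,0,0,0.25,1],[-24.5,-27,-2,0,0,0.27,1],[-26.5,-28.3,-1,0,0,0.27,1],[-27.5,-29,0,0,0,0.27,1],[-27.8,-29.2,0,0,0,0.27,1],[-27.8,-29.2,0,0,0,0.27,1]])

```text
time_s: 1.35
position: [0.4161, 0.2238, 0.1945]
tool_rot: [-3.141, -0.0, 2.422]
ft_force: [-0.4, -0.1, -0.0]
gripper_width: 0.0854
finger_force: 0.0
```

```bash
cat > look.py <<'E'
import sys
from h import *
q=np.load("q.npy");st=arm.state();im=arm.camera("wrist");i=arm.camera_info("wrist")
print({k:np.round(st[k],4).tolist() for k in("time_s","position","tool_rot","ft_force","joint_positions","gripper_width")})
TW=np.eye(4);TW[:3,:3]=R.from_euler("xyz",st["tool_rot"]).as_matrix();TW[:3,3]=st["position"];T=TW@np.array(i["tool_from_camera"])
np.savez("pics/"+sys.argv[1]+".npz",im=im,T=T)
o=im[:,:,::-1].copy();k=800/512;o=cv2.resize(o,(800,600))
def dot(P,c,r=2):
    for uv in proj(P,"wrist",T):
        if np.all(abs(uv)<2000):cv2.circle(o,tuple(int(v) for v in (uv+.5)*k),r,c,-1)
for s in np.linspace(0,END,40):
    p,a=path(s);a=a[0];nr=np.array([-np.sin(a),np.cos(a)])*.0075
    dot(world(q,p,.11),(255,255,0));dot(world(q,p+nr,.11),(255,0,0),1);dot(world(q,p-nr,.11),(255,0,0),1)
if len(sys.argv)>2:
    p,a=path(float(sys.argv[2]));c,s=np.cos(a[0]),np.sin(a[0]);M=np.array([[c,s],[-s,c]])
    dot(world(q,p+np.array([[.018,.02],[.018,-.02],[-.018,-.02],[-.018,.02],[0,0]])@M,.1275),(0,0,255),3)
p,a=path(END-.028);a=a[0];dot(world(q,p,.127),(255,0,255),3)
cv2.imwrite("pics/"+sys.argv[1]+".png",o)
E
python3 look.py w1 .067
```

```text
{'time_s': 1.35, 'position': [0.4161, 0.2238, 0.1945], 'tool_rot': [-3.1409, -0.0004, 2.4217], 'ft_force': [-0.3808, -0.0721, -0.003], 'joint_positions': [-0.8609, 0.1379, 0.2605, 2.0368, -0.0431, 0.9727, 0.2724], 'gripper_width': 0.0854}
```

View pics/w1.png

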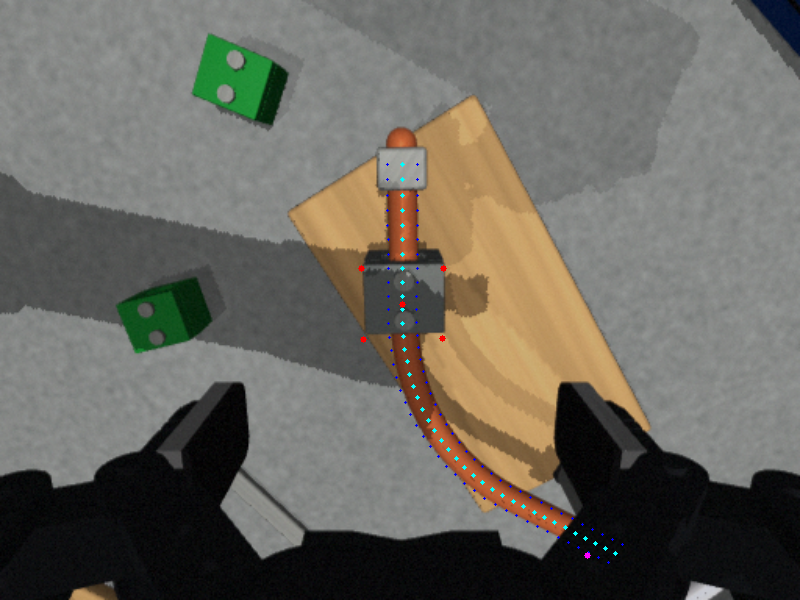

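The overlay fits the clip, whose top face lies at (404,298). Along the pipe it is about 3 mm nearer the post than I assumed. I refine the pipe laterally from this close view and work out the descent.

```bash
cat > ref.py <<'E'
from h import *
import sys
f=np.load("pics/w1.npz");hsv=cv2.cvtColor(f["im"],cv2.COLOR_RGB2HSV);m=cv2.inRange(hsv,(2,130,30),(12,255,255)).astype(np.float32)
q0=np.load("q.npy");ss=np.r_[.016:.036:8j,.095:.175:25j];off=np.linspace(-.014,.014,57)
def lat(q):
    out=[]
    for s in ss:
        p,a=path(s);a=a[0];u=proj(world(q,p+off[:,None]*[-np.sin(a),np.cos(a)],.11),"wrist",f["T"]).astype(np.float32)
        v=cv2.remap(m,u[:,0].copy(),u[:,1].copy(),1).ravel();out.append((v@off)/max(v.sum(),1))
    return np.array(out)
l=lat(q0);print(np.round(l*1e3,1))
r=least_squares(lat,q0,diff_step=2e-3,loss="soft_l1",f_scale=.001);print(r.x-q0,np.round(r.fun*1e3,1))
np.save("q2.npy",r.x)
q=r.x
for s in(.064,.067):
    u=proj(world(q,path(s)[0],.1275),"wrist",f["T"])[0];print(s,u*800/512)
E
python3 ref.py
```

```text
[-0.1 -0.1 -0.1 -0.1  0.   0.2  0.2  0.2  1.2  1.   1.   1.1  1.4  1.1
  1.1  1.3  1.4  1.2  1.   1.2  1.3  1.1  1.4  1.6  1.   1.2  1.2  1.5
  1.2  1.2  1.   1.3  1. ]
[0.00132835 0.00090438 0.01617835] [-0.1 -0.1 -0.2 -0.2  0.1  0.  -0.2 -0.1  0.2 -0.   0.   0.2  0.1  0.4
 -0.1 -0.1  0.3  0.3 -0.   0.   0.1 -0.1  0.   0.1  0.1  0.1  0.   0.1
 -0.1  0.  -0.  -0.3 -0.3]
0.064 [403.49665386 300.51987771]
0.067 [403.59461568 306.35773862]
```

```bash
sed -i 's/"q.npy"/"q2.npy"/' look.py; python3 - <<'E'
from h import *
q=np.load("q2.npy");print(q)
W=world(q,path(.0625)[0],.085)[0];print(W,delta(W,q[2]+np.pi))
E
```

```text
[ 0.49016418  0.23527906 -0.70237789]
[0.4145586  0.22721393 0.085     ] [ 0.236  0.042 10.987  0.    -0.    -0.016]
```

>>> send_rows(deltas=[[0.1,0,1,0,0,-0.01,1],[0.25,0.05,3,0,0,-0.016,1],[0.25,0.05,5,0,0,-0.016,1],[0.25,0.05,7,0,0,-0.016,1],[0.25,0.05,8.5,0,0,-0.016,1],[0.25,0.05,10,0,0,-0.016,1],[0.25,0.05,10.9,0,0,-0.016,1],[0.25,0.05,10.9,0,0,-0.016,1],[0.25,0.05,10.9,0,0,-0.016,0.6],[0.25,0.05,10.9,0,0,-0.016,0.3],[0.25,0.05,10.9,0,0,-0.016,0],[0.25,0.05,10.9,0,0,-0.016,0],[0.25,0.05,10.9,0,0,-0.016,0],[0.25,0.05,10.9,0,0,-0.016,0],[0.25,0.05,10.9,0,0,-0.016,0],[0.25,0.05,10.9,0,0,-0.016,0]])

```text
time_s: 2.73
position: [0.4159, 0.2279, 0.0866]
tool_rot: [3.139, 0.0, 2.44]
ft_force: [-0.3, 0.6, 5.3]
gripper_width: 0.0372
finger_force: 59.4
```

```bash
python3 look.py w2 .0625
```

```text
{'time_s': 2.7333, 'position': [0.4159, 0.2279, 0.0866], 'tool_rot': [3.1386, 0.0003, 2.4398], 'ft_force': [-0.3425, 0.6122, 5.3141], 'joint_positions': [-0.8332, 0.2974, 0.2362, 2.1393, -0.1058, 0.7126, 0.3419], 'gripper_width': 0.0372}
```

View pics/w2.png

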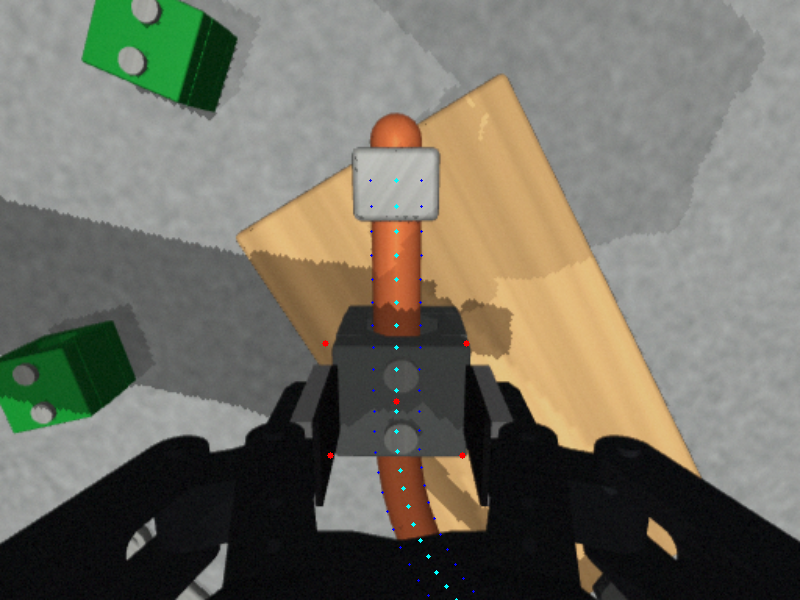

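The clip is held: opening 37 mm, 59 N, top face centred at (401,399). Now I plan the lift and slide.

```bash
cat > plan.py <<'E'
from h import *
import sys
# plan.py z s0 s1 n : rows from the measured pose to pipe positions s0..s1
q=np.load("q2.npy");z,s0,s1,n=map(float,sys.argv[1:]);st=arm.state()
yaw0=st["tool_rot"][2]
for s in np.linspace(s0,s1,int(n)):
    p,a=path(s);a=a[0];k=.0006 if .08<s<.216 else 0
    d=delta(world(q,p+k*np.array([[-np.sin(a),np.cos(a)]]),z)[0],q[2]+np.pi+a,st);print(round(s,4),np.round(d,2).tolist()[:3],np.round(d[3:],3).tolist())
E
python3 plan.py .0911 .0625 .1385 17
```

```text
0.0625 [0.06, -0.13, -0.45] [0.003, 0.0, 0.0]
0.0672 [-0.41, -0.13, -0.45] [0.003, 0.0, 0.0]
0.072 [-0.89, -0.13, -0.45] [0.003, 0.0, 0.0]
0.0768 [-1.36, -0.13, -0.45] [0.003, 0.0, 0.0]
0.0815 [-1.84, -0.07, -0.45] [0.003, 0.0, -0.011]
0.0863 [-2.31, -0.06, -0.45] [0.003, 0.0, -0.048]
0.091 [-2.78, -0.03, -0.45] [0.003, 0.0, -0.084]
0.0958 [-3.25, 0.02, -0.45] [0.003, 0.0, -0.121]
0.1005 [-3.72, 0.09, -0.45] [0.003, 0.001, -0.157]
0.1052 [-4.18, 0.17, -0.45] [0.003, 0.001, -0.194]
0.11 [-4.65, 0.27, -0.45] [0.003, 0.001, -0.23]
0.1148 [-5.11, 0.38, -0.45] [0.003, 0.001, -0.267]
0.1195 [-5.56, 0.52, -0.45] [0.003, 0.001, -0.303]
0.1243 [-6.01, 0.67, -0.45] [0.003, 0.001, -0.34]
0.129 [-6.45, 0.83, -0.45] [0.003, 0.001, -0.376]
0.1338 [-6.89, 1.01, -0.45] [0.003, 0.001, -0.413]
0.1385 [-7.32, 1.21, -0.45] [0.003, 0.001, -0.45]
```

>>> send_rows(deltas=[[0,0,-0.2,0,0,0,0],[0,-0.1,-0.45,0.003,0,0,0],[0,-0.13,-0.45,0.003,0,0,0],[-0.4,-0.13,-0.45,0.003,0,0,0],[-0.9,-0.13,-0.45,0.003,0,0,0],[-1.36,-0.13,-0.45,0.003,0,0,0],[-1.84,-0.08,-0.45,0.003,0,-0.011,0],[-2.31,-0.06,-0.45,0.003,0,-0.048,0],[-2.78,-0.03,-0.45,0.003,0,-0.084,0],[-3.25,0.02,-0.45,0.003,0,-0.12,0],[-3.72,0.09,-0.45,0.003,0,-0.157,0],[-4.18,0.17,-0.45,0.003,0,-0.194,0],[-4.65,0.27,-0.45,0.003,0,-0.23,0],[-5.11,0.38,-0.45,0.003,0,-0.267,0],[-5.56,0.52,-0.45,0.003,0,-0.303,0],[-5.56,0.52,-0.45,0.003,0,-0.303,0]])

```text
time_s: 4.12
position: [0.4619, 0.1941, 0.0898]
tool_rot: [-3.139, 0.0, 2.743]
ft_force: [-0.4, -0.2, -1.4]
gripper_width: 0.0369
finger_force: 60.0
```

```bash
python3 look.py w3 .1195; python3 plan.py .0911 .1195 .2 18
```

```text
{'time_s': 4.1167, 'position': [0.4619, 0.1941, 0.0898], 'tool_rot': [-3.1387, 0.0002, 2.7428], 'ft_force': [-0.3941, -0.1892, -1.4446], 'joint_positions': [-0.6824, 0.3325, 0.1905, 2.0718, -0.0882, 0.747, 0.7348], 'gripper_width': 0.0369}
0.1195 [0.02, 0.16, -0.14] [-0.003, -0.0, -0.002]
0.1242 [-0.45, 0.17, -0.14] [-0.003, -0.0, -0.038]
0.129 [-0.92, 0.19, -0.14] [-0.003, -0.0, -0.075]
0.1337 [-1.39, 0.24, -0.14] [-0.003, -0.0, -0.111]
0.1384 [-1.86, 0.3, -0.15] [-0.003, -0.001, -0.148]
0.1432 [-2.32, 0.38, -0.15] [-0.003, -0.001, -0.184]
0.1479 [-2.78, 0.47, -0.15] [-0.003, -0.001, -0.22]
0.1526 [-3.24, 0.58, -0.15] [-0.003, -0.001, -0.257]
0.1574 [-3.69, 0.71, -0.15] [-0.003, -0.001, -0.293]
0.1621 [-4.14, 0.86, -0.15] [-0.003, -0.001, -0.33]
0.1669 [-4.58, 1.02, -0.15] [-0.003, -0.001, -0.366]
0.1716 [-5.02, 1.19, -0.15] [-0.003, -0.001, -0.403]
0.1763 [-5.45, 1.38, -0.15] [-0.003, -0.001, -0.439]
0.1811 [-5.88, 1.59, -0.15] [-0.003, -0.001, -0.475]
0.1858 [-6.29, 1.82, -0.15] [-0.003, -0.001, -0.512]
0.1905 [-6.7, 2.06, -0.15] [-0.003, -0.001, -0.548]
0.1953 [-7.1, 2.31, -0.15] [-0.003, -0.001, -0.585]
0.2 [-7.48, 2.58, -0.15] [-0.003, -0.001, -0.621]
```

View pics/w3.png

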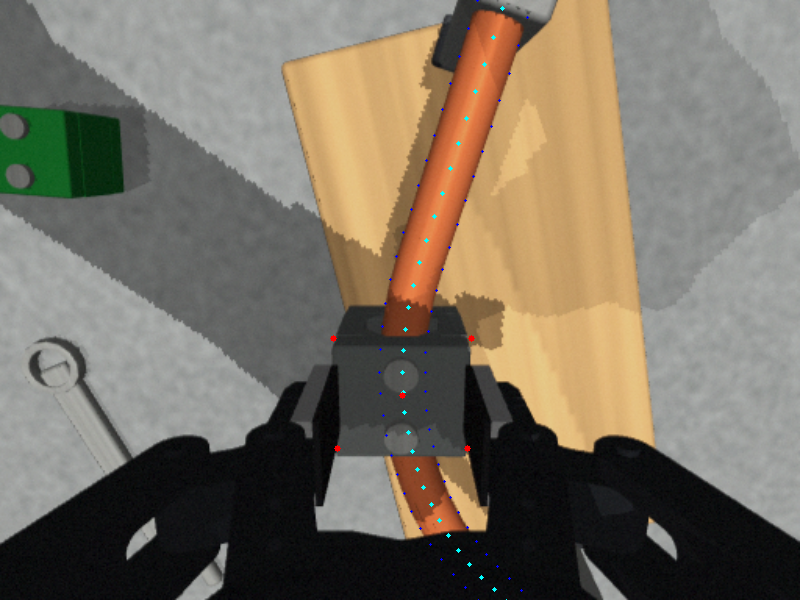

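The clip is now on the bend at (401,398), with the pipe central in it and almost no force. I carry on round the bend.

>>> send_rows(deltas=[[0,0.1,-0.1,0,0,0,0],[-0.45,0.12,-0.14,0,0,-0.038,0],[-0.92,0.15,-0.15,0,0,-0.075,0],[-1.39,0.2,-0.15,0,0,-0.111,0],[-1.86,0.26,-0.15,0,0,-0.148,0],[-2.32,0.34,-0.15,0,0,-0.184,0],[-2.78,0.43,-0.15,0,0,-0.22,0],[-3.24,0.54,-0.15,0,0,-0.257,0],[-3.69,0.67,-0.15,0,0,-0.293,0],[-4.14,0.82,-0.15,0,0,-0.33,0],[-4.58,0.98,-0.15,0,0,-0.366,0],[-5.02,1.15,-0.15,0,0,-0.403,0],[-5.45,1.34,-0.15,0,0,-0.439,0],[-5.88,1.55,-0.15,0,0,-0.475,0],[-6.29,1.78,-0.15,0,0,-0.512,0],[-6.7,2.02,-0.15,0,0,-0.548,0],[-7.1,2.27,-0.15,0,0,-0.585,0],[-7.48,2.54,-0.15,0,0,-0.621,0],[-7.48,2.54,-0.15,0,0,-0.621,0],[-7.48,2.54,-0.15,0,0,-0.621,0]])

```text
time_s: 5.83
position: [0.5392, 0.1895, 0.0911]
tool_rot: [-3.14, -0.002, -2.921]
ft_force: [-0.2, 0.3, -0.7]
gripper_width: 0.0368
finger_force: 60.1
```

```bash
python3 look.py w4 .2; python3 plan.py .0911 .2 .245 10
python3 - <<'E'
from h import *
q=np.load("q2.npy");out=[]
for n,c in(("top",(100,90,80,120)),("scene",(220,230,120,120))):
    im=arm.camera(n)[:,:,::-1].copy();x,y,w,h=c;k=5 if n=="top" else 3.333
    k=5 if n=="top" else 3.3
    im=cv2.resize(im[y:y+h,x:x+w],None,fx=k,fy=k,interpolation=cv2.INTER_CUBIC)
    for f,col in((0,(255,0,255)),(.012,(255,0,0)),(.028,(255,255,0))):
        p,a=path(END-f);a=a[0]
        for t in(-.014,0,.014):
            uv=proj(world(q,p+t*np.array([[-np.sin(a),np.cos(a)]]),.127 if t==0 else .11),n)[0]
            cv2.circle(im,tuple(int(v) for v in (uv-[x,y]+.5)*k),2,col,-1)
    out.append(cv2.resize(im,(400,600 if n=="top" else 400)))
out[1]=cv2.copyMakeBorder(out[1],0,200,0,0,0);cv2.imwrite("pics/nut.png",np.hstack(out))
E
```

```text
{'time_s': 5.8333, 'position': [0.5392, 0.1895, 0.0911], 'tool_rot': [-3.1395, -0.0025, -2.9207], 'ft_force': [-0.2218, 0.3104, -0.7178], 'joint_positions': [-0.4964, 0.4297, 0.0617, 1.9017, -0.0333, 0.8141, 1.3742], 'gripper_width': 0.0368}
0.2 [-0.11, -0.08, -0.01] [-0.002, -0.003, 0.0]
0.205 [-0.61, -0.07, -0.01] [-0.002, -0.003, -0.038]
0.21 [-1.1, -0.04, -0.01] [-0.002, -0.003, -0.077]
0.215 [-1.6, 0.01, -0.01] [-0.002, -0.003, -0.115]
0.22 [-2.1, 0.01, -0.01] [-0.002, -0.003, -0.124]
0.225 [-2.6, 0.07, -0.01] [-0.002, -0.003, -0.124]
0.23 [-3.1, 0.13, -0.02] [-0.002, -0.003, -0.124]
0.235 [-3.59, 0.19, -0.02] [-0.002, -0.003, -0.124]
0.24 [-4.09, 0.26, -0.02] [-0.002, -0.003, -0.124]
0.245 [-4.58, 0.32, -0.02] [-0.002, -0.003, -0.124]
```

View pics/nut.png

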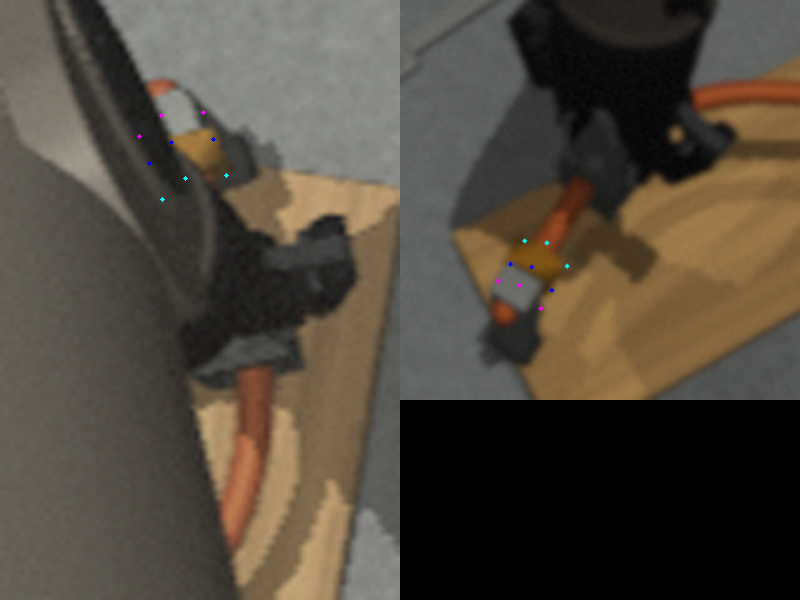

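Scene half: the clip is past the bend at about (595,165), with clear pipe up to the nut's inner face at about (555,250). That agrees with the model to about 3 mm. I slide on to just short of the nut, then lower.

>>> send_rows(deltas=[[-0.3,-0.05,0,0,0,-0.02,0],[-0.7,-0.07,0,0,0,-0.045,0],[-1.1,-0.06,0,0,0,-0.077,0],[-1.6,-0.03,0,0,0,-0.113,0],[-2.1,-0.03,0,0,0,-0.124,0],[-2.6,0.02,0,0,0,-0.124,0],[-3.0,0.06,0,0,0,-0.124,0],[-3.4,0.1,0,0,0,-0.124,0],[-3.7,0.13,0,0,0,-0.124,0],[-3.7,0.13,0,0,0,-0.124,0],[-3.7,0.13,0.15,0,0,-0.124,0],[-3.7,0.13,0.3,0,0,-0.124,0],[-3.7,0.13,0.35,0,0,-0.124,0],[-3.7,0.13,0.35,0,0,-0.124,0]])

```text
time_s: 7.15
position: [0.5749, 0.1986, 0.0873]
tool_rot: [-3.14, -0.003, -2.795]
ft_force: [-0.4, 1.0, -0.7]
gripper_width: 0.0371
finger_force: 60.1
```

```bash
python3 look.py w5 .236; python3 plan.py .0875 .236 .248 4
```

```text
{'time_s': 7.15, 'position': [0.5749, 0.1986, 0.0873], 'tool_rot': [-3.1397, -0.003, -2.7954], 'ft_force': [-0.3681, 0.9663, -0.7078], 'joint_positions': [-0.4633, 0.4869, 0.0358, 1.8143, -0.0202, 0.8439, 1.4989], 'gripper_width': 0.0371}
0.236 [0.02, 0.09, -0.0] [-0.002, -0.003, 0.001]
0.24 [-0.38, 0.09, -0.0] [-0.002, -0.003, 0.001]
0.244 [-0.78, 0.09, -0.01] [-0.002, -0.003, 0.001]
0.248 [-1.18, 0.09, -0.01] [-0.002, -0.003, 0.001]
```

View pics/w5.png

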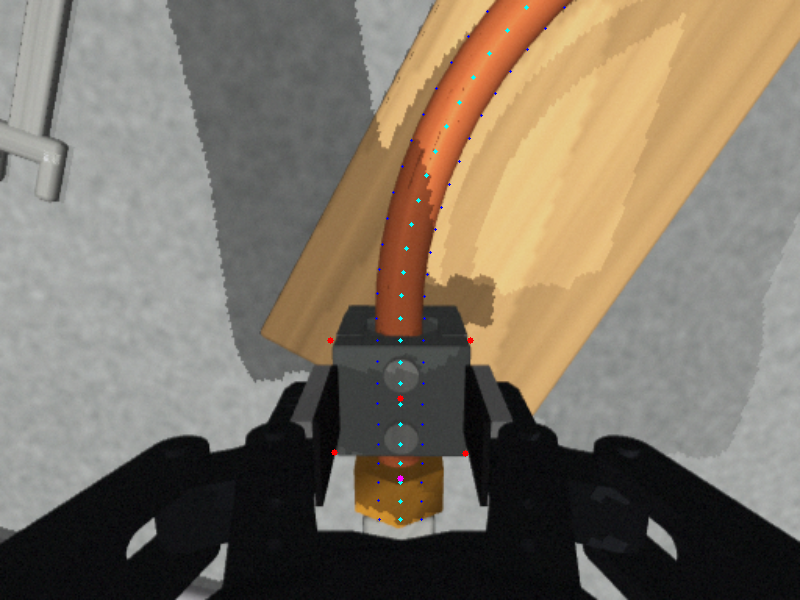

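The wrist view shows the clip at (400,398), the pipe central in it, and the nut's inner face edge at about row 470–478. The gap is about 9 mm, so I creep up to contact.

>>> send_rows(deltas=[[-0.2,0.05,0,0,0,0,0],[-0.4,0.05,0,0,0,0,0],[-0.55,0.05,0,0,0,0,0],[-0.7,0.05,0,0,0,0,0],[-0.8,0.05,0,0,0,0,0],[-0.85,0.05,0,0,0,0,0],[-0.85,0.05,0,0,0,0,0]])

```text
time_s: 7.78
position: [0.5832, 0.2021, 0.0876]
tool_rot: [-3.14, -0.002, -2.795]
ft_force: [-0.3, 0.7, 0.4]
gripper_width: 0.0368
finger_force: 60.1
```

>>> send_rows(deltas=[[-0.05,0,0,0,0,0,0],[-0.1,0,0,0,0,0,0],[-0.1,0,0,0,0,0,0]])

```text
time_s: 8.03
position: [0.5841, 0.2025, 0.0876]
tool_rot: [-3.14, -0.002, -2.795]
ft_force: [0.7, -0.1, -0.9]
gripper_width: 0.0371
finger_force: 60.1
```

>>> send_rows(deltas=[[-0.05,0,0,0,0,0,0],[-0.1,0,0,0,0,0,0],[-0.1,0,0,0,0,0,0]])

```text
time_s: 8.28
position: [0.5844, 0.2025, 0.0875]
tool_rot: [-3.14, -0.004, -2.795]
ft_force: [-3.3, -0.7, 0.2]
gripper_width: 0.0368
finger_force: 60.3
```

>>> send_rows(deltas=[[-0.05,0,0.03,0,0,0,0],[-0.1,0,0.03,0,0,0,0],[-0.1,0,0.03,0,0,0,0]])

```text
time_s: 8.53
position: [0.5843, 0.2025, 0.0869]
tool_rot: [-3.14, -0.006, -2.795]
ft_force: [-4.9, -1.1, 3.1]
gripper_width: 0.0368
finger_force: 60.7
```

Contact with the nut is confirmed: 5 N back along the pipe with no further advance, and 3 N of support under the roof. I release and rise.

>>> send_rows(deltas=[[0,0,0,0,0,0,0.55],[0,0,0,0,0,0,0.7],[0,0,0,0,0,0,0.85],[0,0,0,0,0,0,1],[0,0,0,0,0,0,1],[0,0,0,0,0,0,1],[0,0,0,0,0,0,1],[0,0,0,0,0,0,1],[0,0,-1,0,0,0,1],[0,0,-2.5,0,0,0,1],[0,0,-4.5,0,0,0,1],[0,0,-7,0,0,0,1],[0.5,0,-10,0,0,0,1],[1.5,0,-12,0,0,0,1],[2,0,-12,0,0,0,1],[2,0,-12,0,0,0,1]])

```text
time_s: 9.87
position: [0.5674, 0.1967, 0.2095]
tool_rot: [-3.14, 0.001, -2.796]
ft_force: [0.7, -0.1, -0.2]
gripper_width: 0.0855
finger_force: 0.0
```

```bash
python3 look.py w6 .245
```

```text
{'time_s': 9.8667, 'position': [0.5674, 0.1967, 0.2095], 'tool_rot': [-3.1401, 0.0007, -2.7955], 'ft_force': [0.6895, -0.0772, -0.1875], 'joint_positions': [-0.4739, 0.3401, 0.0454, 1.727, -0.0154, 1.0743, 1.4931], 'gripper_width': 0.0855}
```

View pics/w6.png

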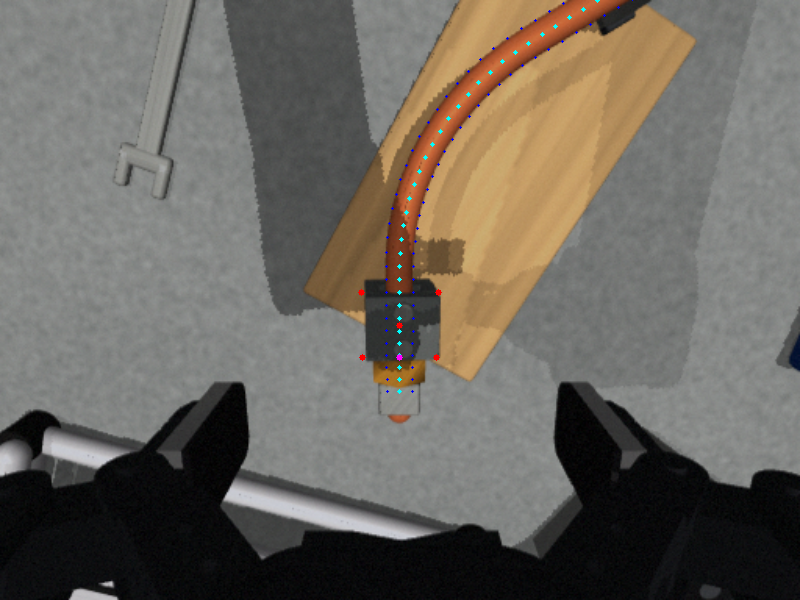

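The clip hangs at (401,327), up against the nut at (399,372). The gripper is clear and touching nothing, so I hand in.

```bash
python3 -c "
from workcell import arm
print(arm.finish_job())"
```

```text
the job is handed in; nothing more can be done
None
```

I slid the grey clip round the bend until it sat against the brass nut, released it and handed the job in at about 10 s; the straight-pipe clip was never touched.

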